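# Post the failed supercapacitor cell through the sprung flap

### The arm

A 6-joint arm with a two-finger parallel gripper is mounted at the origin on the work surface. World frame = base frame: x ahead of the robot, y to its left, z up, the work surface at z = 0. Lengths are in mm, angles in rad, forces in N, time in s.
With the tool pointing down it reaches from about 250 to 775 mm from the base axis. Payload 4 kg.
Tool frame: the origin (TCP) lies between the finger pads; the fingertips stand 8 mm ahead of it and the grasp point (between the pads) lies 11 mm behind it (bot.nose_length is the distance from the TCP to the fingertips, in mm); z points along the fingers, y is the line along which they close (so a half turn about z gives the same grasp; the last joint's range is limited). The gripper opens to 85 mm and grips with 20 to 120 N. Pads are 22 mm wide; open, the fingers measure 114 mm over their backs; the gripper's body (76 mm by 85 mm) begins 54 mm behind the grasp point. The pads swing forward as they close: fully open they stand 13 mm farther back than shut.
Start: joints at [-1.317, 0.087, 1.371, -0, 1.684, -0.103], TCP at [192.1, -515.378, 239.341] pointing down, gripper open.
Joint ranges: [-3.1, 3.1], [-0.76, 2.03], [0.27, 2.55], [-1.08, 4.22], [0.17, 2.65], [-2.57, 2.57]. Speed limits (rad/s): [2.79, 2.79, 3.14, 3.14, 3.14, 3.14].

### API

Orientations are given as a rotation vector (axis times angle).
In Python, from rig import bot gives the robot as it stands.
- The arm moves only by the shell command python3 nudge.py [OPENING] [FORCE], which reads ROWS from standard input. ROWS is a JSON object with one list for each field, all of the same length, 1 to 5, a row being the entries at one place: sx, sy, sz (the shift in mm), twist (a turn about the tool's z in rad); each row shifts and turns the commanded pose from where the row before left it, along the tool's axes as they then stand; what a row does not reach is not made up. A row lasts 1/10 s, in which the tool goes at most 50 mm and 0.15 rad, less where a joint would pass 70% of its speed; a pose out of reach is approached as far as the arm can. OPENING is the finger opening in mm, set as the command begins (- or left out keeps the last). The fingers move at their own pace and stop on an object; FORCE is the grip in N (left out, the last holds). Time passes only in rows, so rows that do not move let the fingers close. It prints the time, the measured TCP pose, the force, the opening and the grip force at its end. Input that does not fit is refused with a message, and nothing moves.
- bot.observe(): the state, without advancing time (a new reading comes with each control period).
- bot.grab_frame(name): name is "side" or "top"; returns a dict with "color" (480x640x3 uint8, blue, green, red), "mtx" (3x3 intrinsics, pixels), "extrinsics" (4x4, takes a point from camera to world coordinates). Camera axes: x right, y up, looking along -z (the intrinsics and any distortion apply to the point x, -y, -z); pixel columns grow to the right and rows downward; lengths in mm; the calibration is good to about 2 mm. A picture is of the moment at which its call begins. There is no depth.
- bot.sign_off(): hands the job in; it is judged then, once.
The state is a dict: "time_s": time; "q": joint angles; "joint_velocities": joint speeds; "joint_torque": joint torques, N m; "tool_pos": TCP position; "orientation": TCP orientation; "force": force on the tool from outside, world axes, zero at the start; "ft_torque": the same for the moment, N m; "gripper_width": finger opening in mm; "gripper_force": force on a finger pad.
Only numpy, scipy, OpenCV 4.12 (cv2) and the standard library are available. Lean on these libraries where they do the work, as an engineer would, in place of code of your own. Each camera call takes 0.05 s, during which the arm holds its last target. There are 200 camera calls.

### The job

The tall supercapacitor cell has failed its test. Stand it over the quarantine box, push the sprung flap in the lid open with the cell and keep hold until it is well through, then let it go inside and back out so that the flap swings fully shut. Leave the short cell where it stands.

Things in the scene. Friction and masses are not known exactly. Their poses are not given: they have to be found in the camera images.
- tall_cell: The failed cell: a smooth black round can, 30 mm diameter, 60 mm tall, bright disc and two 3 mm terminals on top, about 60 g, upright on the bench to the robot's right of the box, in any order with the short cell, a heatsink and a red toroid, about 140 mm apart. Origin: centre of its underside, z up. Let go with its foot 15 to 25 mm above the box's pad, it drops clear; it may fall over inside.
- short_cell: A good cell, the same black can of 30 mm diameter but only 34 mm tall, standing on the bench. Origin at the centre of its underside.
- quarantine_box: Grey steel box fixed to the bench, 120 mm along its x, 185 along its y, 140 high, walls and lid 4 mm; yaw varies. Origin: centre of its underside, z up. A 62 (x) by 145 (y) mm opening, centred in the flat lid, is filled by the aluminium flap. Inside: one empty space, its flat padded floor 130 mm below the lid's top. Pass the cell 4 mm to +x of the centre, fingers apart along y.
- flap (a joint): Angle of the lid's flap, 60 (x) by 141 (y) by 3 mm. Hinged on the opening's edge on the box's -x side (30 mm from centre, two hinge barrels), it opens DOWN into the box: 0 shut, level with the lid; 1.45 rad fully open. A push of 2 to 8 N opens it, the cell's weight does not; freed, it springs shut in 0.5 s. It leans on what is in the opening and clears a cell standing on the box's floor.

How it is judged (in metres and radians):
On the way:
1. the flap is held open with the tall cell passing through it (flap past 0.7 rad, at least the cell's lower half below the lid) (value of joint flap above 0.7 rad and contact force between the fingers and tall_cell above 0.3 N and z of tall_cell in the frame of quarantine_box below 0.11 m and horizontal distance between tall_cell and quarantine_box below 0.08 m), for 0.1 s.
At the end, for the whole second after the job is handed in: The tall cell lies or stands at rest inside the quarantine box, the flap is shut (within 0.06 rad), and the short cell is within 30 mm of where it stood (value of joint flap below 0.06 rad and x of tall_cell in the frame of quarantine_box between -0.058 and 0.058 m and y of tall_cell in the frame of quarantine_box between -0.09 and 0.09 m and z of tall_cell in the frame of quarantine_box below 0.09 m and linear speed of tall_cell below 0.03 m/s and distance of short_cell from where it was at the start of the episode below 0.03 m); the robot touches nothing.
It fails at once if the short cell is moved more than 30 mm (distance of short_cell from where it was at the start of the episode above 0.03 m).
It also fails if it takes over 38 s, if anything falls off the work surface, if the arm or the gripper's body presses on something with over 40 N, if the wrist force passes 120 N, or if a joint passes its speed limit or range.

## Working session

There is one attempt and no reset: what is moved stays moved. The work goes in short steps, Python scripts to look and compute and a shell command to move; the robot and the scene stay as the last step left them, time stands still between calls to the robot, and variables do not carry over. Pictures are saved under pics/ and viewed, at most 10 in all, crops included, and the job is handed in when it is done.

```bash
ls; mkdir -p pics
python3 - <<'E'
from rig import bot
import cv2,pickle
d={}
for n in("side","top"):
    f=bot.grab_frame(n);d[n]=f;cv2.imwrite(f"pics/{n}0.png",f["color"]);print(n,f["mtx"].tolist(),f["extrinsics"].round(3).tolist(),[k for k in f])
pickle.dump(d,open("f0.pkl","wb"))
s=bot.observe();print(s["time_s"],s["tool_pos"],s["orientation"],s["force"],s["gripper_width"])
E
```

```text
nudge.py
pics
rig.py
side [[465.0487929109555, 0.0, 326.1376725444514], [0.0, 465.0487929109555, 243.397157606168], [0.0, 0.0, 1.0]] [[-0.875, 0.245, -0.418, 269.637], [-0.484, -0.438, 0.757, 508.933], [0.002, 0.865, 0.502, 458.425], [0.0, 0.0, 0.0, 1.0]] ['color', 'mtx', 'extrinsics']
top [[507.01416532178365, 0.0, 324.01320138413735], [0.0, 507.01416532178365, 238.22156183547952], [0.0, 0.0, 1.0]] [[-0.132, 0.971, -0.201, 359.664], [-0.991, -0.129, 0.027, 8.329], [0.0, 0.203, 0.979, 941.43], [0.0, 0.0, 0.0, 1.0]] ['color', 'mtx', 'extrinsics']
0.1 [ 191.97646992 -514.92742753  238.22137391] [-3.08969915e+00 -5.57140821e-01  2.22491861e-04] [-0.57768252  0.74623233 -0.36714101] 85.36200141380604
```

View pics/side0.png

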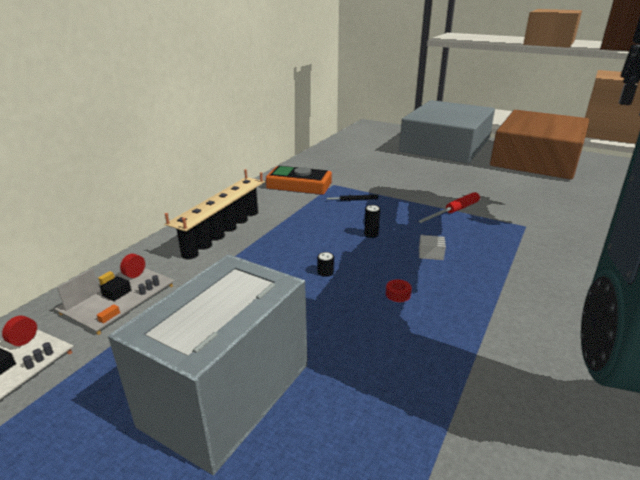

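View pics/top0.png

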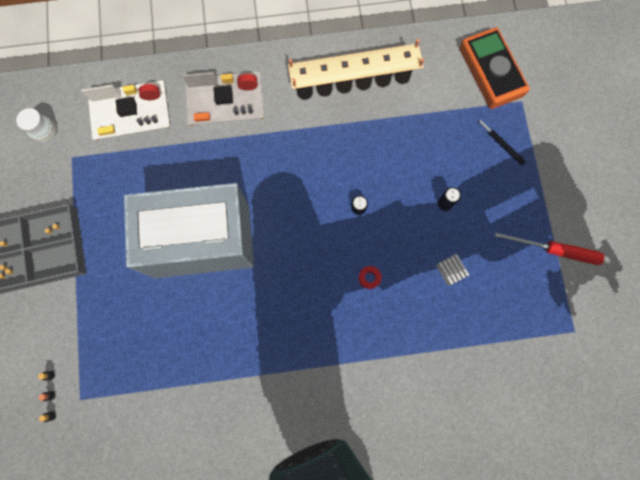

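The side view shows the tall cell at (372,221), the short one at (326,264), the box lid with a pale flap near (210,310), and hinge barrels at (204,340) and (265,283). In the top view the tall disc is at (453,194), the short one at (360,203), and the flap is centred near (183,225). The barrels are on the robot side, so box +x points away from the robot.

```bash
cat > h.py <<'E'
import numpy as np,cv2,pickle
def ray(f,uv):
    d=np.linalg.inv(f["mtx"])@[uv[0],uv[1],1];E=f["extrinsics"]
    r=E[:3,:3]@(d*[1,-1,-1]);return E[:3,3],r/np.linalg.norm(r)
def plane(f,uv,z):
    o,r=ray(f,uv);return o+r*(z-o[2])/r[2]
def tri(fa,a,fb,b):
    (o,r),(p,s)=ray(fa,a),ray(fb,b)
    t=np.linalg.lstsq(np.c_[r,-s],p-o,rcond=None)[0]
    A,B=o+r*t[0],p+s*t[1];return (A+B)/2,np.linalg.norm(A-B)
def blob(img,c,r,th):
    x,y=c;g=img[y-r:y+r+1,x-r:x+r+1].min(2);m=(g>th).astype(np.uint8)
    n,l,s,ce=cv2.connectedComponentsWithStats(m);i=1+np.argmax(s[1:,4]);return ce[i]+[x-r,y-r],s[i].tolist()
E
python3 - <<'E'
from h import *
d=pickle.load(open("f0.pkl","rb"));S,T=d["side"],d["top"]
for n,a,b in(("tall",(372,209),(453,194)),("short",(326,257),(360,203))):
    A,sa=blob(S["color"],a,10,120);B,sb=blob(T["color"],b,11,120)
    print(n,A,sa,B,sb,tri(S,A,T,B))
for n,c,ths in(("side",(210,310),(155,165,175,185)),("top",(183,225),(170,185,200))):
    for th in ths:
        g=cv2.inRange(d[n]["color"].min(2),th,255)
        k,l,s,ce=cv2.connectedComponentsWithStats(g);i=l[c[1],c[0]]
        if not i: continue
        m=(l==i).astype(np.uint8);q=cv2.findContours(m,0,2)[0][0];r=cv2.minAreaRect(q)
        print(n,th,s[i].tolist(),ce[i].round(1),cv2.approxPolyDP(cv2.convexHull(q),5,True)[:,0].tolist())
im=cv2.hconcat([cv2.resize(S["color"][250:480,100:320],None,fx=1.8,fy=1.8,interpolation=2),cv2.resize(T["color"][170:285,115:260],(400,317),interpolation=2).copy() if 0 else cv2.resize(T["color"][170:285,115:260],(396,414),interpolation=2)])
cv2.imwrite("pics/crop.png",im)
E
```

```text
tall [372.69090909 207.70909091] [5, 6, 12, 6, 55] [452.46575342 194.26712329] [4, 5, 14, 14, 146] (array([ 588.95944726, -256.80324274,   61.5446907 ]), np.float64(1.7305333384544632))
short [325.35714286 255.63095238] [3, 5, 14, 8, 84] [359.54545455 202.48951049] [4, 4, 14, 14, 143] (array([602.95323484, -91.12291529,  36.00240002]), np.float64(1.3917193330681927))
side 155 [147, 270, 127, 85, 4361] [209.2 311.4] [[273, 284], [189, 354], [147, 334], [233, 270]]
side 165 [147, 270, 126, 85, 4200] [208.7 311.2] [[272, 284], [188, 354], [147, 334], [233, 270]]
side 175 [147, 270, 124, 84, 4096] [208.7 311.1] [[270, 283], [189, 353], [147, 334], [234, 270]]
side 185 [148, 270, 122, 84, 3623] [211.2 310. ] [[269, 282], [188, 353], [148, 334], [235, 270]]
top 170 [139, 202, 89, 48, 3354] [182.6 225.2] [[224, 202], [222, 241], [140, 247], [140, 211]]
top 185 [139, 203, 89, 45, 3179] [182.8 224.6] [[224, 203], [226, 238], [140, 246], [139, 212]]
top 200 [139, 203, 88, 44, 3033] [182.6 224.6] [[224, 204], [226, 237], [141, 246], [140, 212]]
```

View pics/crop.png

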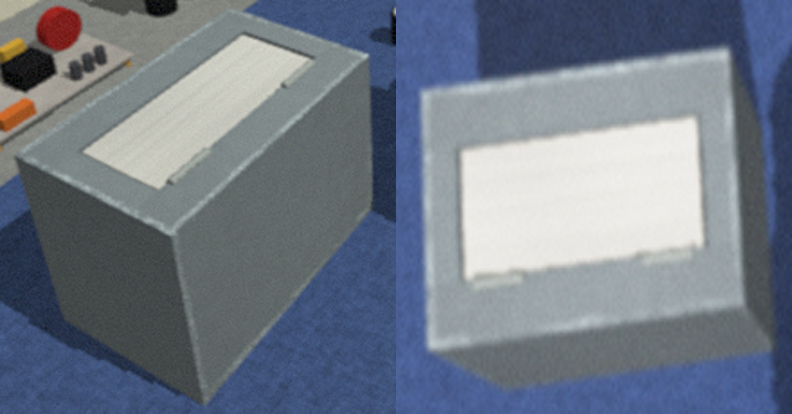

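The crop shows the four lid corners clearly in both views, with both barrels on the robot side. Next I triangulate them.

Run:
```python
from h import *
from scipy.spatial.transform import Rotation as R
from rig import bot
d=pickle.load(open("f0.pkl","rb"));S,T=d["side"],d["top"]
# order: -x-y, +x-y, +x+y, -x+y
s=[(305,281.7),(230.6,256.7),(109.4,337.2),(195.6,380.6)]
t=[(242.6,254.4),(237.8,183.6),(124.2,195.3),(127.9,267.2)]
P=[];
for a,b in zip(s,t):
    p,e=tri(S,a,T,b);P.append(p);print(p.round(1),e.round(1))
P=np.array(P);print("edges",[np.linalg.norm(P[i]-P[(i+1)%4]).round(1) for i in range(4)])
x=(P[1]+P[2]-P[0]-P[3])[:2];y=(P[2]+P[3]-P[0]-P[1])[:2]
print("centre",P.mean(0).round(1),"yaw x",np.arctan2(x[1],x[0]),"yaw y",np.arctan2(-y[0],y[1]))
for f,q,n in((S,[(270,284),(235,270),(147,334),(188.5,354)],"side"),(T,[(226,240),(225,202.5),(139,211.5),(140,247)],"top")):
    Q=np.array([plane(f,u,140) for u in q]);y=(Q[2]+Q[3]-Q[0]-Q[1])[:2]
    print(n,"flap centre",Q.mean(0).round(1),"yaw",np.arctan2(-y[0],y[1]),np.linalg.norm(Q[1:]-Q[:-1],axis=1).round(1))
    k=s if n=="side" else t
    Q=np.array([plane(f,u,140) for u in k]);y=(Q[2]+Q[3]-Q[0]-Q[1])[:2];print(n,"lid c",Q.mean(0).round(1),np.arctan2(-y[0],y[1]))
for f,n,u,v in((S,"side",(372.69,207.71),(325.36,255.63)),(T,"top",(452.47,194.27),(359.55,202.49))):
    print(n,plane(f,u,60).round(1),plane(f,v,34).round(1))
print(R.from_rotvec(bot.observe()["orientation"]).as_matrix().round(3))
```

```text
[514.5 118.9 138.7] 1.6
[633.4 114.4 136.2] 4.3
[637.3 300.7 139.7] 3.7
[518.3 302.2 140.2] 0.5
edges [np.float64(119.0), np.float64(186.4), np.float64(119.0), np.float64(183.4)]
centre [575.9 209.1 138.7] yaw x -0.02495982659396653 yaw y -0.020749672532666033
side flap centre [575.3 210.9 140. ] yaw -0.017544387785192968 [ 55.4 137.6  57.4]
side lid c [573.  210.4 140. ] -0.03719206323932895
top flap centre [575.9 210.7 140. ] yaw -0.03656957341362679 [ 62.8 140.5  59.2]
top lid c [576.6 209.6 140. ] -0.02215825581928747
side [ 589.3 -259.8   60. ] [603.8 -94.   34. ]
top [ 590.2 -257.    60. ] [604.2 -91.1  34. ]
[[ 0.937  0.349 -0.001]
 [ 0.349 -0.937  0.002]
 [ 0.    -0.002 -1.   ]]
```

Measured heights agree with the text: tall top 61.5, short top 36, lid 139. The box centre is about (575.5, 210) with yaw −0.025, and the tall cell is at (589.5, −258). I turn the tool first.

```bash
cat >> h.py <<'E'
def go(x,y,z,yaw=-0.025):
    from rig import bot
    from scipy.spatial.transform import Rotation as R
    s=bot.observe();M=R.from_rotvec(s["orientation"]).as_matrix()
    print("t",round(s["time_s"],2),"pos",s["tool_pos"].round(1),"F",np.round(s["force"],1),"d_tool",(M.T@(np.array([x,y,z])-s["tool_pos"])).round(1),"turn",round(np.arctan2(M[1,0],M[0,0])-yaw,3),"tilt",M[2].round(3))
E
echo '{"sx": [0,0,0,0],"sy": [0,0,0,0],"sz": [0,0,0,0],"twist": [0.127,0.127,0.127,0]}' | python3 nudge.py 70
python3 -c "
from h import go;go(589.5,-258,140)"
```

```text
time_s: 0.5
tool_pos: [192.0, -515.1, 238.7]
orientation: [-3.14, 0.038, 0.001]
force: [0.9, 0.5, 0.7]
gripper_width: 70.2
gripper_force: 0.0
t 0.5 pos [ 192.  -515.1  238.7] F [0.9 0.5 0.7] d_tool [ 391.2 -266.5   98.8] turn 0.001 tilt [-0.    -0.001 -1.   ]
```

```bash
echo '{"sx": [33,33,33,33,33],"sy": [-22,-22,-22,-22,-22],"sz": [0,0,0,0,0],"twist": [0,0,0,0,0]}' | python3 nudge.py >/dev/null; echo '{"sx": [33,33,33,33,33],"sy": [-22,-22,-22,-22,-22],"sz": [10,10,10,10,10],"twist": [0,0,0,0,0]}' | python3 nudge.py >/dev/null; echo '{"sx": [31,31,0,0],"sy": [-23,-23,0,0],"sz": [20,20,0,0],"twist": [0,0,0,0]}' | python3 nudge.py | head -2
python3 - <<'E'
from h import *
from rig import bot
go(589.5,-258,140)
d={}
for n in("side","top"):
    d[n]=bot.grab_frame(n)
pickle.dump(d,open("f1.pkl","wb"))
cv2.imwrite("pics/a1.png",cv2.hconcat([cv2.resize(d["side"]["color"][120:260,310:450],(400,400)),cv2.resize(d["top"]["color"][130:270,380:520],(400,400))]))
E
```

```text
time_s: 1.9
tool_pos: [590.2, -258.1, 147.7]
t 1.9 pos [ 590.2 -258.1  147.7] F [-0.4  0.2  0.1] d_tool [-0.7 -0.1  7.7] turn 0.005 tilt [-0.003 -0.001 -1.   ]
```

View pics/a1.png

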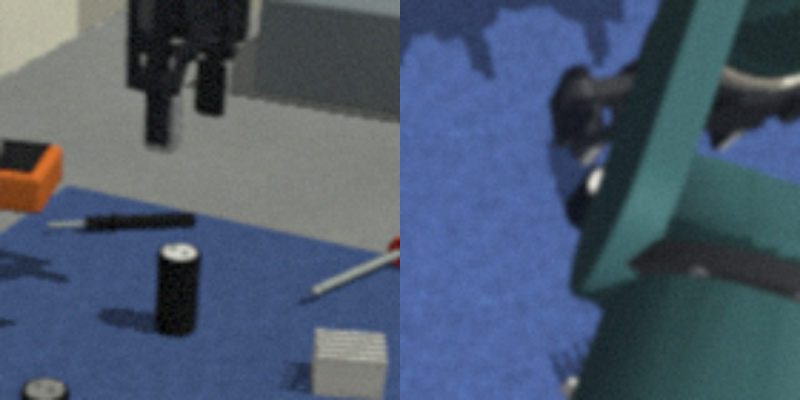

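The side crop shows the open fingers above and in line with the cell, whose top is at crop (180,250). The forearm hides the cell in the top view. I descend in steps to TCP z 43, then close.

```bash
echo '{"sx": [0,0,0,0,0],"sy": [0,0,0,0,0],"sz": [20,20,20,15,0],"twist": [0,0,0,0,0]}' | python3 nudge.py | sed -n 2,4p;  echo '{"sx": [0,0,0,0,0],"sy": [0,0,0,0,0],"sz": [12,10,8,0,0],"twist": [0,0,0,0,0]}' | python3 nudge.py | sed -n 2,4p; python3 -c "
from h import go;go(589.5,-258,43)"
```

```text
tool_pos: [588.5, -259.3, 72.3]
orientation: [-3.14, 0.04, 0.006]
force: [0.2, 0.7, 0.2]
tool_pos: [590.4, -258.9, 44.1]
orientation: [-3.141, 0.038, 0.0]
force: [-1.1, 0.0, -0.5]
t 3.0 pos [ 590.4 -258.9   44.1] F [-1.1  0.  -0.5] d_tool [-0.9 -0.8  1.1] turn 0.001 tilt [-0. -0. -1.]
```

```bash
echo '{"sx": [0,0,0,0,0],"sy": [0,0,0,0,0],"sz": [0,0,0,0,0],"twist": [0,0,0,0,0]}' | python3 nudge.py 20 60;echo '{"sx": [0,0,0],"sy": [0,0,0],"sz": [0,0,0],"twist": [0,0,0]}' | python3 nudge.py ; echo '{"sx": [0,0,0,0,0],"sy": [0,0,0,0,0],"sz": [-20,-35,-40,-40,0],"twist": [0,0,0,0,0]}' | python3 nudge.py; echo '{"sx": [0,0,0,0],"sy": [0,0,0,0],"sz": [-35,-20,0,0],"twist": [0,0,0,0]}' | python3 nudge.py
python3 - <<'E'
from h import *
from rig import bot
go(579.5,210,233)
d={}
for n in("side","top"):
    d[n]=bot.grab_frame(n)
pickle.dump(d,open("f2.pkl","wb"))
cv2.imwrite("pics/a2.png",cv2.resize(d["side"]["color"][60:260,310:510],(600,600),interpolation=2))
E
```

```text
time_s: 3.5
tool_pos: [590.9, -259.1, 45.1]
orientation: [3.141, -0.038, 0.002]
force: [-0.1, 1.2, 2.5]
gripper_width: 27.9
gripper_force: 59.3
time_s: 3.8
tool_pos: [590.9, -259.1, 45.1]
orientation: [3.141, -0.038, 0.002]
force: [0.8, 0.7, 4.6]
gripper_width: 27.9
gripper_force: 59.5
time_s: 4.3
tool_pos: [593.0, -260.5, 186.7]
orientation: [3.135, -0.038, 0.017]
force: [0.2, 1.1, 0.8]
gripper_width: 28.4
gripper_force: 59.2
time_s: 4.7
tool_pos: [590.1, -258.8, 232.7]
orientation: [-3.141, 0.038, 0.003]
force: [-0.4, 0.5, -1.1]
gripper_width: 28.0
gripper_force: 59.3
t 4.7 pos [ 590.1 -258.8  232.7] F [-0.4  0.5 -1.1] d_tool [-2.190e+01 -4.684e+02  1.000e-01] turn 0.001 tilt [-0.002 -0.001 -1.   ]
```

View pics/a2.png

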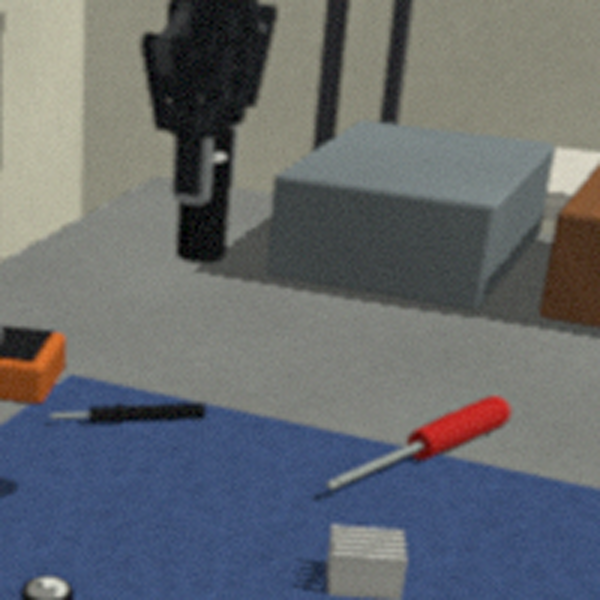

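The crop shows the cell held upright in the fingers and lifted. Its foot is at crop (202,255) and its disc at (220,158). I carry it over the box.

```bash
echo '{"sx": [0,-2,-2,-2,-2],"sy": [-20,-35,-40,-40,-40],"sz": [0,0,0,0,0],"twist": [0,0,0,0,0]}' | python3 nudge.py|sed -n 2p; echo '{"sx": [-2,-2,-2,-2,-2],"sy": [-40,-40,-40,-40,-40],"sz": [0,0,0,0,0],"twist": [0,0,0,0,0]}' | python3 nudge.py |sed -n 2p; echo '{"sx": [-2,-2,0,0,0],"sy": [-40,-35,-18,0,0],"sz": [0,0,0,0,0],"twist": [0,0,0,0,0]}' | python3 nudge.py;  python3 - <<'E'
from h import *
from rig import bot
go(579.5,210,215)
d={}
for n in("side","top"):
    d[n]=bot.grab_frame(n)
pickle.dump(d,open("f3.pkl","wb"))
cv2.imwrite("pics/a3.png",cv2.hconcat([cv2.resize(d["side"]["color"][200:400,100:300],(400,400),interpolation=2),cv2.resize(d["top"]["color"][140:280,110:250],(400,400))]))
E
```

```text
tool_pos: [585.6, -81.0, 232.7]
tool_pos: [580.0, 119.1, 232.9]
time_s: 6.3
tool_pos: [579.4, 209.1, 233.5]
orientation: [3.14, -0.037, -0.002]
force: [-0.1, 0.8, -0.5]
gripper_width: 27.8
gripper_force: 59.3
t 6.3 pos [579.4 209.1 233.5] F [-0.1  0.8 -0.5] d_tool [ 0.1 -0.9 18.5] turn 0.001 tilt [-0.001  0.002 -1.   ]
```

View pics/a3.png

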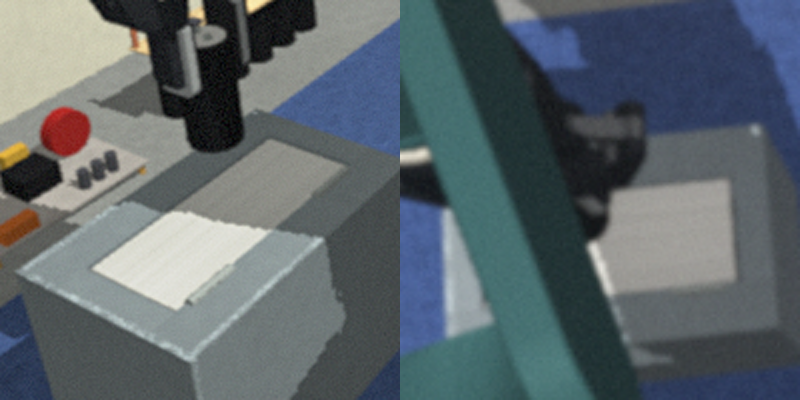

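Side crop: the cell is upright above the lid, with its disc at crop (210,37), i.e. full image (205,218.5), and its bottom rim at (214,150). I check its position by ray and start the descent.

```bash
python3 - <<'E'
from h import *
d=pickle.load(open("f3.pkl","rb"));S=d["side"]
print("disc@248",plane(S,(205,218.5),248).round(1),"front rim@188",plane(S,(207,275),188).round(1))
E
echo '{"sx": [0,0,0,0,0],"sy": [0,0,0,0,0],"sz": [15,15,10,0,0],"twist": [0,0,0,0,0]}' | python3 nudge.py
```

```text
disc@248 [573.7 206.8 248. ] front rim@188 [571.1 218.  188. ]
time_s: 6.9
tool_pos: [579.5, 209.2, 193.4]
orientation: [3.141, -0.039, -0.002]
force: [-0.4, -0.2, -0.8]
gripper_width: 28.3
gripper_force: 59.3
```

```bash
echo '{"sx": [0,0,0,0,0],"sy": [0,0,0,0,0],"sz": [12,12,12,0,0],"twist": [0,0,0,0,0]}' | python3 nudge.py; echo '{"sx": [0,0,0,0,0],"sy": [0,0,0,0,0],"sz": [12,12,12,0,0],"twist": [0,0,0,0,0]}' | python3 nudge.py|grep -v time
```

```text
time_s: 7.4
tool_pos: [580.9, 209.7, 158.5]
orientation: [-3.141, 0.038, -0.005]
force: [4.1, 0.2, 0.2]
gripper_width: 27.9
gripper_force: 59.4
tool_pos: [578.8, 209.0, 120.1]
orientation: [3.14, -0.038, -0.005]
force: [3.3, 0.4, -2.3]
gripper_width: 28.3
gripper_force: 59.2
```

```bash
echo '{"sx": [0,0,0,0,0],"sy": [0,0,0,0,0],"sz": [10,10,8,0,0],"twist": [0,0,0,0,0]}' | python3 nudge.py|grep -v time; echo '{"sx": [0,0,0,0],"sy": [0,0,0,0],"sz": [6,5,0,0],"twist": [0,0,0,0]}' | python3 nudge.py
python3 - <<'E'
from h import *
from rig import bot
S=bot.grab_frame("side");cv2.imwrite("pics/a4.png",cv2.resize(S["color"][200:400,100:300],(600,600),interpolation=2))
E
```

```text
tool_pos: [579.4, 209.2, 93.3]
orientation: [3.141, -0.038, -0.002]
force: [2.8, -0.5, -2.2]
gripper_width: 27.8
gripper_force: 59.2
time_s: 8.8
tool_pos: [579.6, 209.4, 82.8]
orientation: [3.141, -0.038, -0.001]
force: [1.9, 0.0, -2.0]
gripper_width: 27.8
gripper_force: 59.3
```

View pics/a4.png

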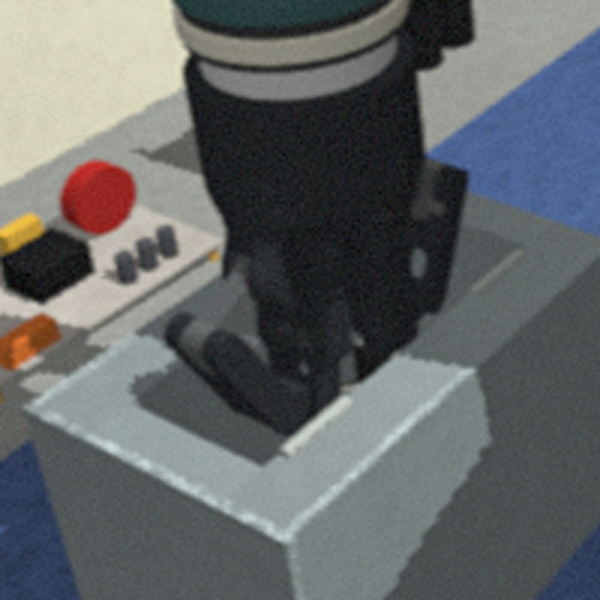

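The gripper is in the opening with the flap folded down and clear of the lid. The foot is about 29 mm above the pad, so I go 5 mm lower, then release.

```bash
echo '{"sx": [0,0,0],"sy": [0,0,0],"sz": [5,0,0],"twist": [0,0,0]}' | python3 nudge.py; echo '{"sx": [0,0,0,0,0],"sy": [0,0,0,0,0],"sz": [0,0,0,0,0],"twist": [0,0,0,0,0]}' | python3 nudge.py 60;echo '{"sx": [0,0,0,0,0],"sy": [0,0,0,0,0],"sz": [0,0,0,0,0],"twist": [0,0,0,0,0]}' | python3 nudge.py|grep -v time
```

```text
time_s: 9.15
tool_pos: [579.7, 209.4, 78.0]
orientation: [3.141, -0.038, -0.0]
force: [2.4, -0.3, -0.7]
gripper_width: 28.3
gripper_force: 59.4
time_s: 9.65
tool_pos: [579.8, 209.6, 78.4]
orientation: [-3.141, 0.038, -0.0]
force: [2.5, -0.1, -1.4]
gripper_width: 60.0
gripper_force: 1.3
tool_pos: [579.8, 209.5, 78.3]
orientation: [-3.141, 0.038, -0.0]
force: [2.2, 1.8, -0.7]
gripper_width: 60.1
gripper_force: 1.2
```

```bash
echo '{"sx": [0,0,0,0,0],"sy": [0,0,0,0,0],"sz": [-8,-12,-15,-15,0],"twist": [0,0,0,0,0]}' | python3 nudge.py|grep -v time; echo '{"sx": [0,0,0,0,0],"sy": [0,0,0,0,0],"sz": [-15,-15,-15,-20,0],"twist": [0,0,0,0,0]}' | python3 nudge.py|grep -v time; echo '{"sx": [0,0,0,0,0],"sy": [0,0,0,0,0],"sz": [-20,-20,-20,0,0],"twist": [0,0,0,0,0]}' | python3 nudge.py; echo '{"sx": [0,0,0,0,0],"sy": [40,40,40,0,0],"sz": [0,0,0,0,0],"twist": [0,0,0,0,0]}' | python3 nudge.py
python3 - <<'E'
from h import *
from rig import bot
S=bot.grab_frame("side");cv2.imwrite("pics/a5.png",S["color"])
E
```

```text
tool_pos: [581.1, 209.9, 133.2]
orientation: [-3.14, 0.038, -0.009]
force: [-1.2, -0.0, 4.9]
gripper_width: 59.9
gripper_force: 1.9
tool_pos: [581.4, 209.9, 197.8]
orientation: [-3.139, 0.038, -0.011]
force: [-0.3, -0.2, 1.0]
gripper_width: 59.9
gripper_force: 0.0
time_s: 11.65
tool_pos: [579.7, 209.5, 252.7]
orientation: [3.141, -0.038, -0.0]
force: [-0.1, 1.2, 0.2]
gripper_width: 60.4
gripper_force: 0.0
time_s: 12.15
tool_pos: [576.2, 88.7, 251.3]
orientation: [-3.141, 0.041, 0.005]
force: [0.2, -0.7, -0.0]
gripper_width: 60.3
gripper_force: 0.0
```

View pics/a5.png

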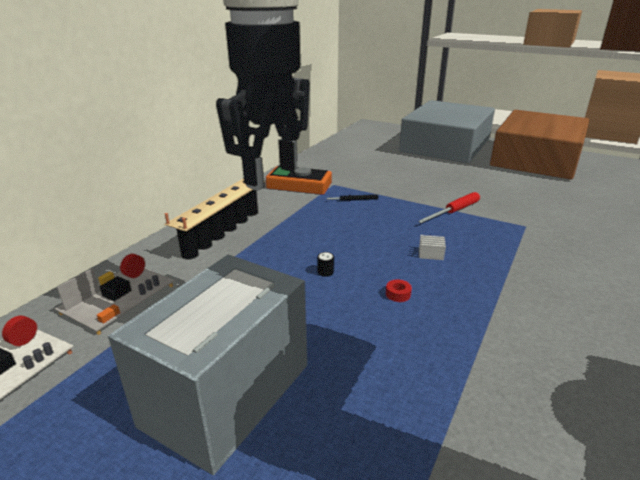

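The flap looks shut and level, the gripper is empty, and the short cell is still at (326,264). I compare the flap outline with the first frame, then hand in.

```bash
echo '{"sx": [0,0,0,0,0],"sy": [0,0,0,0,0],"sz": [0,0,0,0,0],"twist": [0,0,0,0,0]}' | python3 nudge.py >/dev/null
python3 - <<'E'
from h import *
from rig import bot
S=bot.grab_frame("side");I=pickle.load(open("f0.pkl","rb"))["side"]["color"]
q=[]
for im in(I,S["color"]):
    k,l,s,ce=cv2.connectedComponentsWithStats(cv2.inRange(im.min(2),165,255));m=(l==l[320,190]).astype(np.uint8)
    q.append(cv2.approxPolyDP(cv2.convexHull(cv2.findContours(m,0,2)[0][0]),5,True)[:,0].tolist());print(q[-1],blob(im,(326,257),10,120)[0])
f=lambda p,t:min(np.hypot(*(np.array(c)-t)) for c in p)
ok=f(q[1],(147,334))<3 and f(q[1],(188,354))<3
print(ok)
if ok: print(bot.sign_off())
E
```

```text
[[272, 284], [188, 354], [147, 334], [233, 270]] [325.35714286 255.63095238]
[[267, 289], [188, 354], [147, 334], [222, 278]] [325.34883721 255.62790698]
True
the job is handed in; nothing more can be done
None
```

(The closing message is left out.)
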